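Present the bearing ball to the inspection lens

TASK

Take the ball tray by its upright red grip, draw it straight out from under the brass lips of its dock, then carry it to the standing inspection lens with the loose steel ball staying in its shallow pocket all the way. Finish while holding the tray there, level and still and resting on nothing, with the ball straight above the white spot on the lens's foot and as high as the centre of the glass, and do not let go. Touch neither the ball nor the lens stand, and leave the other things on the bench where they are.

Things in the scene. Friction and masses are not known exactly. Their poses are not given: they have to be found in the camera images.
- tray: Aluminium ball tray, loose, about 0.33 kg, balanced about its grip. Plate 135 long (x -65 to +70) x 70 wide x 8 mm thick; a brass bar, top at 15 mm, lies across it at x = -55. Origin: underside, below the middle of the grip; z up, +x to the pocket end. It starts in the dock, pocket end innermost, its origin at dock x +15 to +36 mm, its axes along the dock's within 0.01 rad
- grip (a point): Point inside the tray's red grip, straight above the tray's origin, 45 mm above its underside; a good height to grip at. The grip is an upright fin, 40 long (along tray x) x 12 mm thick (along tray y), its top 58 mm above the tray's underside
- pocket (a point): Where the ball's centre is when in the middle of the pocket: tray x = +45, y = 0, 19 mm above the tray's underside. The pocket is round, 32 mm across, its floor the plate's top, with a rim 3 mm high; the ball can roll about 8 mm from the middle, and leaves if the tray tips about 40 degrees or is jerked
- ball_center (a point): Centre of the loose polished steel ball, 22 mm across, 44 g
- dock: Slideway fixed to the bench, 241 long (x -125 to +116) x 86 mm wide. Origin: underside, on the middle line. The tray slides on its floor, 6 mm above the bench, between side rails (inner faces y = +-37, tops 17 mm above the bench). +x is the closed far end; the open end, -x, faces roughly to the robot. Tray out is towards -x
- lip_end (a point): Dock x = +30, y = 0, 17 mm above the bench: where the brass lips begin. From here to dock x = +110 they reach in over the rails to y = +-27 mm (undersides 17, tops 21 mm above the bench) and keep the tray down. The tray can be lifted once its pocket end is out past here, that is with its origin at dock x below -40 mm
- lens: Inspection lens stand fixed to the bench. Origin: on the bench below the middle of the white spot (60 mm across) on its foot, which is 175 long (x -50 to +125) x 70 x 8 mm high. A brass column at x = +90 carries the upright round lens: outer radius 47 mm, centre 170 mm above the bench at x = +90, y = 0, axis along x. The spot is on the robot's side of the glass
- focus (a point): Where the ball's centre shall be held: straight above the middle of the white spot, at the height of the centre of the glass (170 mm above the bench), 90 mm in front of the glass
- gear: Bystander: bronze gear segment, a toothed arc about 100 x 50 x 18 mm high, loose. Origin: underside
- cap: Bystander: brass spindle cap, 44 mm across, 34 mm high, loose. Origin: underside
- cup: Bystander: grey enamel tube cup, 56 mm across, 100 mm high, loose. Origin: underside
- oiler: Bystander: copper oil can, cone 70 mm across, 130 mm high, loose. Origin: underside
- driver: Bystander: screwdriver lying on the bench, loose
- race: Bystander: steel bearing ring, 64 mm across, 15 mm high, loose. Origin: underside
- ball: The same ball as a body; its axes turn as it rolls and its origin is on its surface, so use ball_center
Not all that is in view belongs to the job. Leave any pink or purple look-alike of the lens alone.

How it is judged (in metres and radians):
On the way:
1. the tray is drawn along the dock out from under the lips (x of tray in the frame of dock below -0.036 m and z of tray in the frame of dock below 0.04 m), for 0.05 s.
At the end, for the whole second after the job is handed in: The ball lies in its pocket, its centre within 30 mm sideways of the point above the white spot's middle and within 23 mm of the height of the glass's centre; the fingers hold the tray, level within 7 degrees and still, and it touches neither lens stand nor dock (horizontal distance between ball_center and focus below 0.03 m and height (world z) of ball_center between 0.147 and 0.193 m and distance between ball_center and pocket below 0.018 m and angle between tray's own z axis and vertical below 0.12 rad and linear speed of tray below 0.03 m/s and angular speed of tray below 0.2 rad/s and contact force between the fingers and tray above 1 N and contact force between tray and lens below 0.3 N and contact force between tray and dock below 0.3 N); the arm keeps its last pose, push and grip.
It fails at once if the ball leaves its pocket (distance between ball_center and pocket above 0.02 m).
It fails at once if the robot touches the ball (contact force between any of the fingers, the arm and ball above 0.3 N).
It fails at once if the lens stand is touched (contact force between lens and anything else above 1 N).
It fails at once if another thing on the bench is shifted by more than 20 mm or knocked over (distance of any of gear, cap, cup, oiler, driver, race from where it was at the start of the episode above 0.02 m or angle between any of cup, oiler, cap's own z axis and vertical above 0.5 rad).
It also fails if it takes over 46 s, if anything falls off the work surface, if the arm or the gripper's body presses on something with over 40 N, if the wrist force passes 120 N, or if a joint passes its speed limit or range.

ROBOT

A 6-joint arm with a two-finger parallel gripper is mounted at the origin on the work surface. World frame = base frame: x ahead of the robot, y to its left, z up, the work surface at z = 0. Lengths are in mm, angles in rad, forces in N, time in s.
With the tool pointing down it reaches from about 275 to 825 mm from the base axis. Payload 5.2 kg.
Tool frame: the origin (TCP) lies at the very end of the fingers, on their centre line; the grasp point (between the pads) lies 19 mm behind it; z points along the fingers, y is the line along which they close (so a half turn about z gives the same grasp; the last joint's range is limited). The gripper opens to 93 mm and grips with 3 to 60 N. Pads are 15 mm wide; open, the fingers measure 128 mm over their backs; the gripper's body (75 mm by 188 mm) begins 65 mm behind the grasp point.
Start: joints at [1.114, 0.259, 1.535, -0, 1.348, -0.203], TCP at [138.074, 532.391, 218.653] pointing down, gripper open.
Joint ranges: [-3.14, 3.14], [-0.91, 2.08], [0.19, 2.58], [-1.22, 4.36], [0.22, 2.71], [-3.12, 3.12]. Speed limits (rad/s): [2.57, 2.57, 3.14, 3.14, 3.14, 3.14].

INTERFACE

Orientations are given as [roll, pitch, yaw] about the fixed x, y, z axes, in that order (R = Rz(yaw) Ry(pitch) Rx(roll)).
In Python, from bench import robot gives the robot as it stands. The module is installed in compiled form; this text tells all that it offers. Calls block until the motion is done:
- robot.move_ptp(position, orientation): joint-space move of the TCP to a pose.
- robot.move_linear(position, ori=None, speed=150, f_stop=None): straight line of the TCP; ori=None keeps the orientation; speed is the mean speed in mm/s. With f_stop (N) it stops when the force on the tool has changed by that much, and returns True; else False.
- robot.move_j(angles): joint-space move.
- robot.move_gripper(opening): opening from 0.0 (shut) to 1.0 (fully open); the grip force is fixed at half the most; returns when the fingers have stopped.
- robot.sleep(seconds).
- robot.inverse_kinematics(position, orientation): joint angles nearest the present ones, or None.
- robot.get_image(name): name is "scene" or "top" or "wrist"; returns a dict with "img" (420x560x3 uint8, blue, green, red), "fovy" (degrees; the focal length in pixels is half the picture's height over the tangent of half this angle, whatever the lens; pixels are square), "cx", "cy" (the principal point, pixels), "eye" and "orientation" of the camera in the world. Camera axes: x right, y down, z forward; pixel columns grow to the right and rows downward; lengths in mm; the calibration is good to about 2 mm. A picture is of the moment at which its call begins. There is no depth.
A pose or a line that the arm cannot do raises robot.MotionError and nothing moves.
- robot.hand_in(): hands the job in; it is judged then, once.
Readings, each from a call of its own:
- robot.current_t(): time.
- robot.current_qpos(): joint angles.
- robot.current_joint_vel(): joint speeds.
- robot.current_joint_efforts(): joint torques, N m.
- robot.current_tcp_pos(): TCP position.
- robot.current_eef_rot(): TCP orientation.
- robot.current_contact_force(): force on the tool from outside, world axes, zero at the start.
- robot.current_ft_torque(): the same for the moment, N m.
- robot.current_gripper_width(): opening from 0.0 (shut) to 1.0 (fully open).
- robot.current_finger_force(): force on a finger pad.
Only numpy, scipy, OpenCV 4.12 (cv2) and the standard library are available. Lean on these libraries where they do the work, as an engineer would, in place of code of your own. Each camera call takes 0.05 s, during which the arm holds its last target. There are 200 camera calls.

## Working session

There is one attempt and no reset: what is moved stays moved. The work goes in short steps, each a Python script; the robot and the scene stay as the last script left them, time stands still between calls to the robot, and variables do not carry over. Pictures are saved under pics/ and viewed, at most 10 in all, crops included, and the job is handed in when it is done.

```bash
mkdir -p pics; cat > h.py <<'E'
import numpy as np, cv2
from scipy.spatial.transform import Rotation as R
from bench import robot
def cam(d):
    f=d["img"].shape[0]/2/np.tan(np.radians(d["fovy"])/2)
    o=np.array(d["orientation"],float)
    M=o if o.shape==(3,3) else R.from_euler('xyz',o).as_matrix()
    return f,M,np.array(d["eye"],float)
def ray(d,u,v,z):
    f,M,e=cam(d); r=M@np.array([(u-d["cx"])/f,(v-d["cy"])/f,1]); return e+r*(z-e[2])/r[2]
def proj(d,p):
    f,M,e=cam(d); q=M.T@(np.asarray(p,float)-e); return np.array([d["cx"]+f*q[0]/q[2],d["cy"]+f*q[1]/q[2]])
E
python3 - <<'E'
from h import *
import pickle
for n in("top","scene"):
    d=robot.get_image(n); pickle.dump(d,open(n+".pkl","wb")); cv2.imwrite(f"pics/{n}.png",cv2.resize(d["img"],(800,600)))
    print(n,{k:d[k] for k in d if k!="img"})
print(robot.current_eef_rot(),robot.current_t())
E
```

```text
top {'fovy': 42.95858311301409, 'cx': 286.55984604838596, 'cy': 214.2694590767161, 'eye': array([ 405.09706025,   -3.59027411, 1778.58226088]), 'orientation': array([-3.08419087, -0.00541246, -1.5864984 ])}
scene {'fovy': 51.347337492022035, 'cx': 269.34615834173314, 'cy': 209.65389205833347, 'eye': array([1050.06543348,  701.60031471,  994.09236926]), 'orientation': array([-2.32474108,  0.00455738,  2.46634147])}
[-3.13998224e+00 -3.14450335e-04  2.88774585e+00] 0.1
```

View pics/top.png

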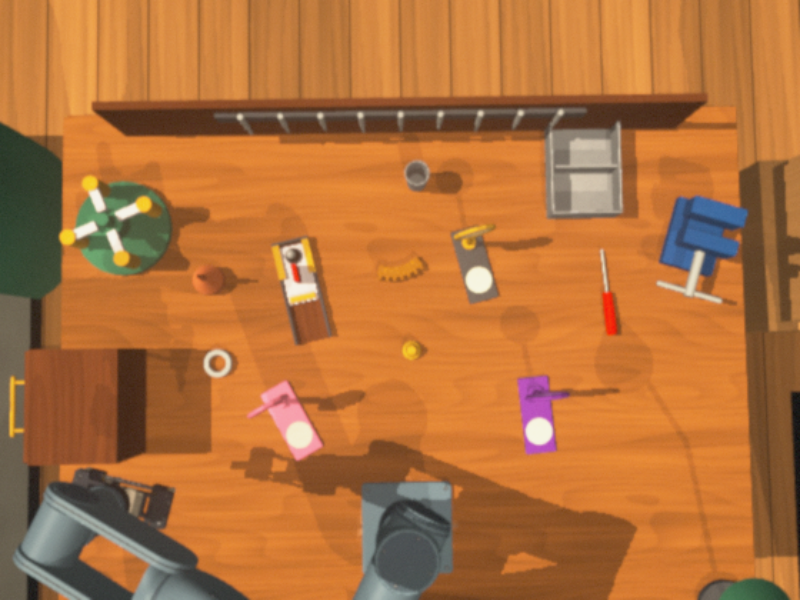

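View pics/scene.png

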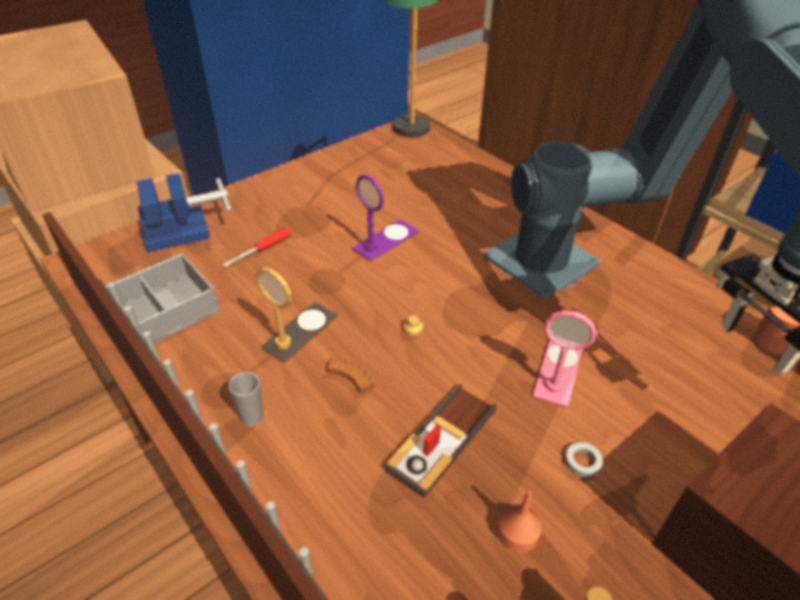

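The top view shows the dock at (270–335, 238–343) with its open end towards the robot. The red grip is at (296,272) and the ball at (293,255). The true lens is the brass one, with its spot at (479,280). Pink and purple are decoys. Next I'll zoom in on the dock.

```bash
python3 - <<'E'
from h import *
import pickle
t=pickle.load(open("top.pkl","rb")); s=pickle.load(open("scene.pkl","rb"))
a=cv2.resize(t["img"][160:245,185:240],None,fx=7,fy=7,interpolation=cv2.INTER_CUBIC)
b=cv2.resize(s["img"][265:350,265:350],None,fx=4.7,fy=7*.67,interpolation=cv2.INTER_CUBIC)
b=cv2.resize(b,(410,a.shape[0]))
cv2.imwrite("pics/z.png",np.hstack([a,b])); print(a.shape,b.shape)
def blob(d,x0,x1,y0,y1,fn):
    I=d["img"].astype(int); m=np.zeros(I.shape[:2],np.uint8); m[y0:y1,x0:x1]=fn(I)[y0:y1,x0:x1]
    n,l,st,c=cv2.connectedComponentsWithStats(m); k=1+np.argmax(st[1:,4]); return c[k],st[k]
w=lambda I:(I.min(2)>150)
red=lambda I:(I[...,2]>130)&(I[...,1]<70)&(I[...,0]<70)
for n,d,bx in(("top",t,(315,350,160,215)),("scene",s,(205,240,210,240))):
    c,st=blob(d,*bx,w); print(n,"spot",c,st,ray(d,*c,8))
for n,d,bx in(("top",t,(190,235,165,220)),("scene",s,(285,315,285,325))):
    c,st=blob(d,*bx,red); print(n,"red",c,st,ray(d,*c,50))
E
```

```text
(595, 385, 3) (595, 410, 3)
top spot [334.74907749 195.54243542] [326 187  19  18 271] [ 566.69617124 -176.27918859    8.        ]
scene spot [217.67579909 223.49315068] [208 217  20  14 219] [ 565.71586568 -174.27792292    8.        ]
top red [207.03125 190.8125 ] [205 185   5  12  32] [584.60044298 242.73343973  50.        ]
scene red [301.5        308.31578947] [297 299  10  19 114] [590.5326477  251.76190767  50.        ]
```

View pics/z.png

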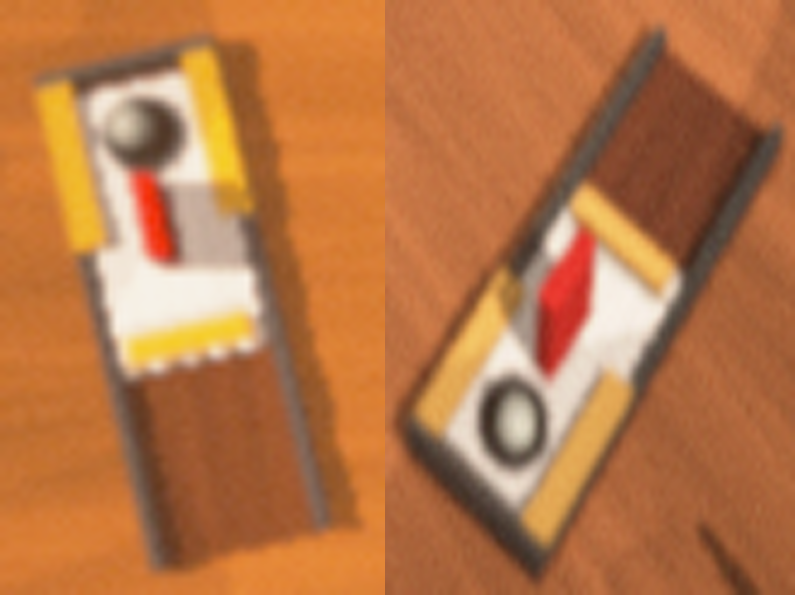

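```bash
python3 - <<'E'
from h import *
import pickle
t=pickle.load(open("top.pkl","rb"))
q=lambda x,y:ray(t,(x+.5)/7-.5+185,(y+.5)/7-.5+160,17)
P=[q(37,82),q(208,40),q(328,525),q(152,572)]
for p in P: print(p.round(1))
f=(P[0]+P[1])/2;n=(P[2]+P[3])/2;print(np.linalg.norm((f-n)))
d=f-n;yaw=np.arctan2(d[1],d[0]);u=d/np.linalg.norm(d);c=(f+n)/2-u*(-4.5);print("yaw",yaw,"org",(f+n)/2+u*4.5)
g=np.array([586,246])
for y in(yaw,yaw+np.pi):
    for k in ([*(g-u[:2]*40),200],):
        print(y,robot.inverse_kinematics(k,[np.pi,0,y]))
y=yaw+np.pi
js=[robot.inverse_kinematics([*(g-u[:2]*40),200],[np.pi,0,a]) for a in(yaw,yaw+np.pi)]
k=int(np.argmin([abs(j[5]) if j is not None else 9 for j in js])); print(k)
robot.move_ptp([*(g-u[:2]*40),200],[np.pi,0,[yaw,yaw+np.pi][k]])
d=robot.get_image("wrist");pickle.dump(d,open("w1.pkl","wb"));cv2.imwrite("pics/w1.png",cv2.resize(d["img"],(800,600)))
print({k:d[k] for k in d if k!="img"},robot.current_t(),robot.current_tcp_pos())
E
```

```text
[654.  303.9  17. ]
[672.8 222.8  17. ]
[441.9 168.1  17. ]
[421.1 251.1  17. ]
238.01286770699764
yaw 0.22773896160224158 org [551.83106737 237.47839488  17.        ]
0.22773896160224158 [ 2.21841769e-01  3.53493305e-01  1.44852598e+00 -4.44089210e-16
  1.33957337e+00  1.56489913e+00]
3.3693316151920345 [ 0.22184177  0.35349331  1.44852598  0.          1.33957337 -1.57669352]
0
{'fovy': 70.94492205884606, 'cx': 275.06471637438324, 'cy': 205.94292545796878, 'eye': array([627.41991174, 256.00907592, 366.0868417 ]), 'orientation': array([ 2.84135061e+00, -4.62314659e-04, -1.34149249e+00])} 1.9833 [546.54725978 237.81613721 200.09129261]
```

View pics/w1.png

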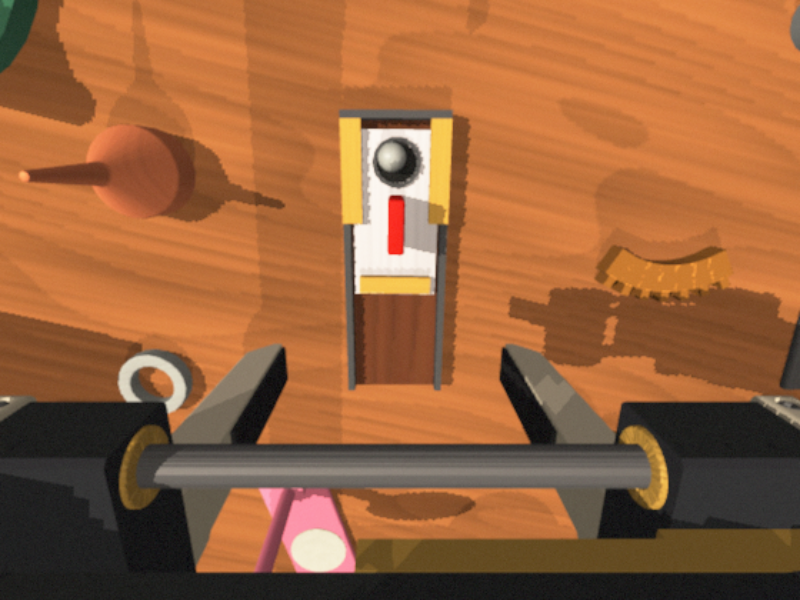

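The wrist view is clear. The dock corners are at (340,110), (453,110), (440,389) and (349,389), the fin top is at (389–404, 196–254), and the ball is at (396,161).

```bash
python3 - <<'E'
from h import *
import pickle
d=pickle.load(open("w1.pkl","rb"))
q=lambda x,y,z:ray(d,(x+.5)*.7-.5,(y+.5)*.7-.5,z)
far=(q(340,111,17)+q(453,111,17))/2; near=(q(441,388,17)+q(349,388,17))/2
v=far-near; print("yaw",np.arctan2(v[1],v[0]),np.linalg.norm(v),far,near)
for a,b in(((345,224),(353,388)),((445,224),(438,388))): 
    w=q(*a,17)-q(*b,17); print(np.arctan2(w[1],w[0]))
I=d["img"].astype(int);m=((I[...,2]>130)&(I[...,1]<70)&(I[...,0]<70)).astype(np.uint8)
n,l,st,c=cv2.connectedComponentsWithStats(m);k=1+np.argmax(st[1:,4]);print(c[k],st[k])
ys,xs=np.where(l==k)
W=np.array([ray(d,x,y,64)[:2] for x,y in zip(xs,ys)])
r=cv2.minAreaRect(W.astype(np.float32));print("fin",r)
e=[];
for y0 in range(ys.min()+2,ys.max()-1): e.append([xs[ys==y0].mean(),y0])
e=np.array(e);pa=np.polyfit(e[:,1],e[:,0],1);A=ray(d,np.polyval(pa,ys.min()),ys.min(),64);B=ray(d,np.polyval(pa,ys.max()),ys.max(),64)
print("finyaw",np.arctan2(*(A-B)[[1,0]]),A,B,(A+B)/2)
print("bar",q(360,285,21),q(431,285,21)); print("ball",q(396,161,25))
E
```

```text
yaw 0.22577657947489457 238.1712310698125 [665.79777801 262.17840237  17.        ] [433.67120099 208.86060464  17.        ]
0.24447917846315578
0.22283231127844735
[276.85336538 157.55048077] [272 138  11  40 416]
fin ((586.87060546875, 244.32284545898438), (39.686134338378906, 10.308675765991211), 12.961943626403809)
finyaw 0.21632787174572388 [606.22106973 248.76029058  64.        ] [567.45954867 240.24179465  64.        ] [586.8403092  244.50104262  64.        ]
bar [525.17541877 260.99930149  21.        ] [538.9198304  202.07871059  21.        ]
ball [630.16105509 254.23767087  25.        ]
```

```bash
python3 - <<'E'
from h import *
import pickle
Y=.226;o=[np.pi,0,Y];u=np.array([np.cos(Y),np.sin(Y),0]);g=np.array([586.8,244.5,32.])
robot.move_ptp(g+[0,0,80],o)
print("hit",robot.move_linear(g,o,speed=80,f_stop=10))
robot.move_gripper(0.0);print("w",robot.current_gripper_width(),robot.current_finger_force(),robot.current_contact_force(),robot.current_tcp_pos())
print("hit",robot.move_linear(g-u*100,o,speed=50,f_stop=20),robot.current_contact_force(),robot.current_tcp_pos(),robot.current_gripper_width(),robot.current_t())
d=robot.get_image("wrist");pickle.dump(d,open("w2.pkl","wb"));cv2.imwrite("pics/w2.png",cv2.resize(d["img"],(800,600)))
E
```

```text
hit False
w 0.1285024764271872 29.993710219860077 [ 0.59798211  0.85747634 -0.02366631] [586.75994814 244.64026987  32.01217894]
hit False [-0.19599251 -0.27064763 -1.41327815] [489.28559842 222.09478957  31.97061143] 0.12670372401887514 6.9833
```

View pics/w2.png

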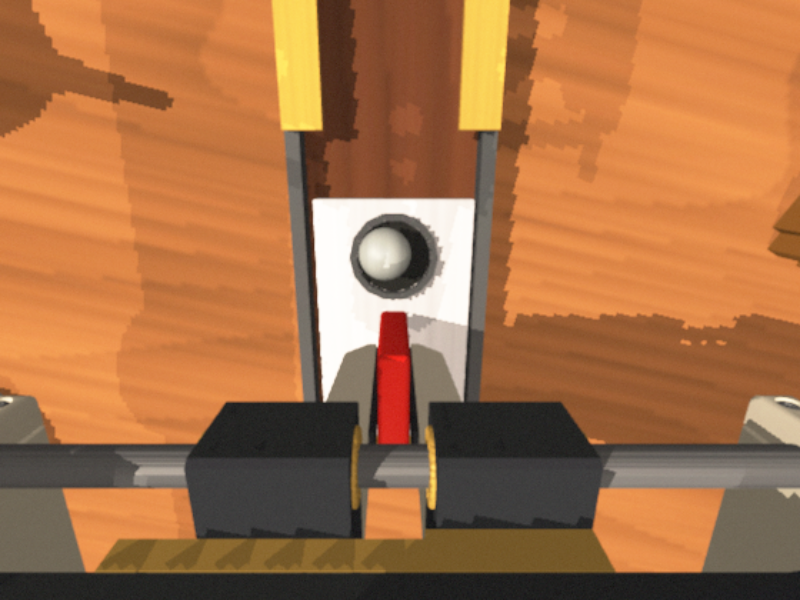

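The tray is fully clear of the lips (its edge is at row 199, the lip ends at row 130). The ball is in its pocket at (385,253). Next: lift and carry.

```bash
python3 - <<'E'
from h import *
import pickle
Y=.226;o=[np.pi,0,Y];u=np.array([np.cos(Y),np.sin(Y)])
p=np.array(robot.current_tcp_pos())
robot.move_linear([p[0],p[1],185],o,speed=60)
print(robot.current_contact_force(),robot.current_gripper_width())
g=np.array([566.2,-175.3])-45*u
robot.move_linear([*(g+[0,120]),185],o,speed=90)
robot.move_linear([*g,177],o,speed=60)
robot.sleep(.7)
print(robot.current_tcp_pos(),robot.current_eef_rot(),robot.current_gripper_width(),robot.current_contact_force(),robot.current_t())
d={n:robot.get_image(n) for n in("wrist","scene")};pickle.dump(d,open("e.pkl","wb"))
s=d["scene"]["img"][100:310,90:370]
cv2.imwrite("pics/e1.png",cv2.resize(d["wrist"]["img"],(800,600)));cv2.imwrite("pics/e2.png",cv2.resize(s,(800,600),interpolation=cv2.INTER_CUBIC))
E
```

```text
[ 0.41358791  0.32101406 -4.2710625 ] 0.12659515985295577
[ 522.35021523 -185.40393227  176.98776744] [-3.14158565e+00 -1.80327487e-05  2.25977237e-01] 0.12680175977422972 [-0.68656692 -0.1015995  -3.60530352] 15.9583
```

View pics/e1.png

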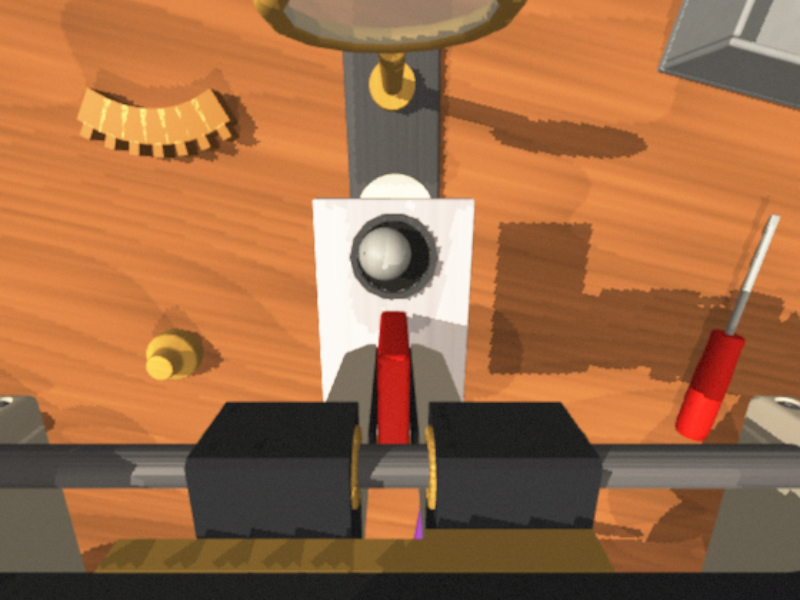

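View pics/e2.png

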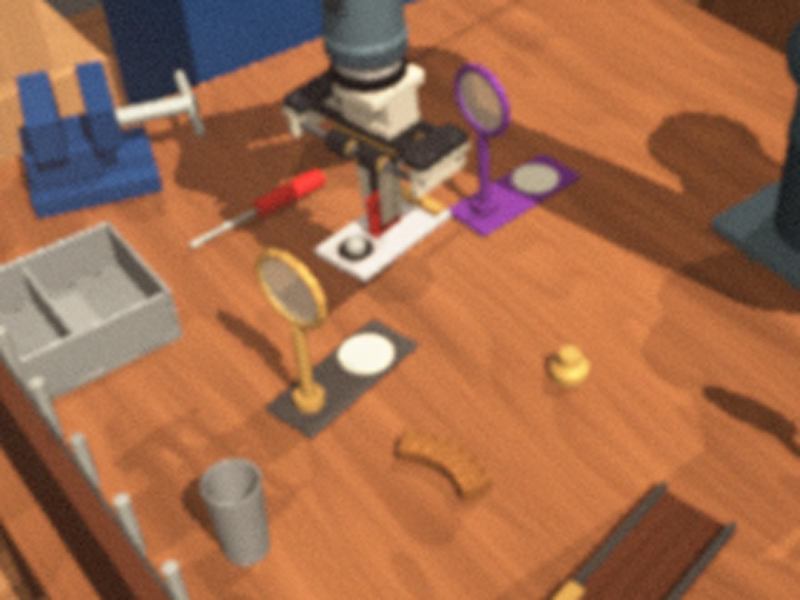

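The wrist picture shows the ball in its pocket at (385,253), and the spot's far edge at (396,174). The tray looks the same as it did in the dock, so it is still level. One numeric check, then I'll hand in.

```bash
python3 - <<'E'
from h import *
import pickle
D=pickle.load(open("e.pkl","rb"));d=D["wrist"];s=D["scene"]
q=lambda x,y,z:ray(d,(x+.5)*.7-.5,(y+.5)*.7-.5,z)
u=np.array([np.cos(.226),np.sin(.226)])
b=q(385,253,170)[:2];print("ball",b,"scene ball",ray(s,90+356*.35,100+247*.35,170))
c=q(396,174,8)[:2]-30*u;print("spot",c,np.linalg.norm(b-c),np.linalg.norm(b-[566.2,-175.3]))
if np.linalg.norm(b-c)<14: print(robot.hand_in(),robot.current_t())
E
```

```text
ball [ 567.90966664 -172.02269398] scene ball [ 566.88593257 -163.80797643  170.        ]
spot [ 567.4664346  -177.98236632] 5.976131611723976 3.6964435273332787
the job is handed in; nothing more can be done
the job is handed in; nothing more can be done
```

I handed the job in with the tray still held level at the brass lens, ball in its pocket about 4–6 mm sideways of the spot's centre by the wrist camera (about 12–14 mm by the coarser scene camera; limit 30 mm); no verdict was shown.

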